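# Slide the red pavilion panel into the taped gluing frame

## Robot

A 6-joint arm with a two-finger parallel gripper is mounted at the origin on the work surface. World frame = base frame: x ahead of the robot, y to its left, z up, the work surface at z = 0. Lengths are in m, angles in degrees, forces in N, time in s.
With the tool pointing down it reaches from about 0.35 to 0.875 m from the base axis. Payload 4.2 kg.
Tool frame: the origin (TCP) lies between the finger pads; the fingertips stand 14 mm ahead of it and the grasp point (between the pads) lies 5 mm behind it; x points along the fingers, y is the direction in which the jaws open and shut, and the axes are right-handed (so a half turn about x gives the same grasp; the last joint's range is limited). The gripper opens to 87 mm and grips with 3 to 60 N. Pads are 19 mm wide; open, the fingers measure 117 mm over their backs; the gripper's body (75 mm by 190 mm) begins 51 mm behind the grasp point.
Start: joints at [84.259, 22.042, 0.453, 0, -68.411, -14.817], TCP at [0.219, 0.585, 0.237] pointing down, gripper open.
Joint ranges: [-179.83, 179.83], [-69.29, 118.12], [-61.27, 80.66], [-181.25, 117.63], [-171.15, -9.14], [-177.46, 177.46]. Speed limits (degrees/s): [159.86, 159.86, 180, 180, 180, 180].

## Interface

Orientations are given as a 3x3 rotation matrix whose columns are the frame's x, y, z axes.
In Python, from station import r, imaging, job gives the robot as it stands. The module is installed in compiled form; this text tells all that it offers.
- The arm moves only by the tool apply_moves, never from a script. Its arguments are lists of equal length, an entry for each row: "xyz": the shift along the tool's x, y, z in m, a list of three; "twist": the turn about the tool's x in degrees; "claw": the opening, from 0 (shut) to 1 (fully open). A call has 1 to 12 rows; each row shifts and turns the pose as measured when the row begins, along the tool's axes as they then stand; what a row does not reach is not made up. A row lasts 1/10 s, in which the tool goes at most 50 mm and 8.59 degrees, less where a joint would pass 70% of its speed; a pose out of reach is approached as far as the arm can. A call is refused whole if a number of a shift passes 0.05 or a number of a turn 8.59, either way. A call with a gripper value outside its range is refused whole. The fingers move at their own pace and stop on an object; the grip force is fixed at half the most. Time passes only in rows, so rows that do not move let the fingers close. It gives the time, the measured TCP pose, the force and the opening at its end, in the units of the state.
- r.sense(): the state, without advancing time (a new reading comes with each control period).
- imaging.capture(name): name is "scene" or "side" or "wrist"; returns a dict with "pixels" (480x640x3 uint8, red, green, blue), "mtx" (3x3 intrinsics, pixels), "distortion" ([k1, k2, p1, p2, k3] as OpenCV has them; the pictures are not rectified), "view" (4x4, takes a point from world to camera coordinates). Camera axes: x right, y down, z forward; pixel columns grow to the right and rows downward; lengths in m; the calibration is good to about 2 mm. A picture is of the moment at which its call begins. There is no depth.
- job.finish_job(): hands the job in, once; it reports no verdict.
Trained networks look in a picture, given as the dict that the camera call returned (one of the last four; its "shot" number tells which), for a name from the list of things; names that differ only in an ending like _2 or _b are one class to them, and where a whole thing is asked for, a point or a joint stands for the part that bears it (a point fixed in the world has none). Each returns a list of dicts, best first, with "p" (0 to 1); they miss things now and then, are a little off and sometimes report something else, mostly with a low value. They report only what shows in the picture. A call takes as long as a camera call.
- imaging.regions_of(query, picture): "mask" (480x640 bool, what is visible of it) and "centre" ([column, row] in pixels, amid what is visible of it).
The state is a dict: "time_s": time; "joints": joint angles; "joint_velocities": joint speeds; "effort": joint torques, N m; "tcp_pos": TCP position; "ee_rot": TCP orientation; "wrist_force": force on the tool from outside, world axes, zero at the start; "moment": the same for the moment, N m; "gripper_width": opening from 0.0 (shut) to 1.0 (fully open).
Only numpy, scipy, OpenCV 4.12 (cv2) and the standard library are available. Lean on these libraries where they do the work, as an engineer would, in place of code of your own. Each camera call takes 0.05 s, during which the arm holds its last target.

## Task

Put the thin white picture panel with the red pavilion into the blue masking-tape frame for gluing: press the fingertips down on its top and drag it flat along the table until it lies wholly inside the frame, long side along the frame's long side (either way round). Do not lift it off the table, do not shove the other two painted panels about, and let go of it at the end.

Things in the scene. Friction and masses are not known exactly. Their poses are not given: they have to be found in the camera images.
- red_panel: the panel to move: a loose flat board, 90 mm (its x) by 130 mm (its y), 3 mm thick, 50 g, white with black ink hills and a red pavilion; too wide and thin to grip. Origin: centre of its underside, z up; top 3 mm higher. Slick on the table (friction about 0.12), far grippier under rubber fingertips: closed fingers pressed on its middle with 5 to 15 N drag it and turn it with them
- bay: the target: a rectangle of 12 mm wide turquoise-blue masking tape stuck flat on the table (no height to speak of), clear inside 114 mm (its x) by 154 mm (its y). The origin is its centre, on the table top, z is up. It lies between the robot and the row of panels
- green_panel: bystander: a loose panel of the same size and axes with a green tree painted on it; to be left where it lies
- yellow_panel: bystander: a loose panel of the same size and axes with a yellow boat painted on it; to be left where it lies. The three panels lie in a row, side by side along the robot's y and about 0.2 m apart, in any order; a panel dragged slantwise may run into its neighbour, so first draw it towards the robot to the frame's distance, then sideways

How it is judged (in metres and radians):
On the way:
1. the red pavilion panel has been dragged 40 mm from its start by fingertips pressing on its top (grasp point over the panel) (distance of red_panel from where it was at the start of the episode above 0.04 m and contact force between the fingers and red_panel above 0.5 N and x of the grasp point in the frame of red_panel between -0.045 and 0.045 m and y of the grasp point in the frame of red_panel between -0.065 and 0.065 m), for 0.1 s.
At the end, for the whole second after the job is handed in: The red pavilion panel lies still and flat on the table in the tape frame, its centre within 18 mm of the frame's centre and its long side within 12 degrees of the frame's, either way round (horizontal distance between red_panel and bay below 0.018 m and angle between the y axis of red_panel and the y axis of bay, either way round below 0.21 rad and height (world z) of red_panel below 0.005 m and angle between red_panel's own z axis and vertical below 0.05 rad and linear speed of red_panel below 0.01 m/s); the robot touches nothing.
It fails at once if the red pavilion panel is lifted off the table (origin more than 15 mm up) (height (world z) of red_panel above 0.015 m).
It fails at once if the green tree panel is shifted by more than 20 mm (distance of green_panel from where it was at the start of the episode above 0.02 m).
It fails at once if the yellow boat panel is shifted by more than 20 mm (distance of yellow_panel from where it was at the start of the episode above 0.02 m).
It also fails if it takes over 45 s, if anything falls off the work surface, if the arm or the gripper's body presses on something with over 40 N, if the wrist force passes 120 N, or if a joint passes its speed limit or range.

## Working session

There is one attempt and no reset: what is moved stays moved. The work goes in short steps, Python scripts to look and compute and a tool call to move; the robot and the scene stay as the last step left them, time stands still between calls to the robot, and variables do not carry over. Pictures are saved under pics/ and viewed, and the job is handed in when it is done.

Besides the shell and the picture viewer there is one more tool, called after "Emit:" by a JSON object that holds its "name" and its "arguments". apply_moves: Moves the arm, as the interface text tells. Its arguments: {"type":"object","properties":{"xyz":{"type":"array","items":{"type":"array","items":{"type":"number"}}},"twist":{"type":"array","items":{"type":"number"}},"claw":{"type":"array","items":{"type":"number"}}},"required":["xyz","twist","claw"]}

```bash
mkdir -p pics
cat > h.py <<'E'
from station import r, imaging, job
import numpy as np, cv2
def ray_plane(pic,uv,z=0.0):
    uv=np.array(uv,float).reshape(-1,1,2)
    n=cv2.undistortPoints(uv,np.array(pic["mtx"]),np.array(pic["distortion"])).reshape(-1,2)
    V=np.array(pic["view"]);R=V[:3,:3];t=V[:3,3];c=-R.T@t
    d=np.c_[n,np.ones(len(n))]@R
    return c+d*((z-c[2])/d[:,2])[:,None]
def save(pic,n): cv2.imwrite("pics/"+n,cv2.cvtColor(pic["pixels"],cv2.COLOR_RGB2BGR))
def rect(pic,m,z):
    cs,_=cv2.findContours(m.astype(np.uint8),cv2.RETR_EXTERNAL,cv2.CHAIN_APPROX_NONE)
    c=max(cs,key=cv2.contourArea).reshape(-1,2)
    P=ray_plane(pic,c,z)[:,:2]
    (x,y),(w,h),a=cv2.minAreaRect((P*1000).astype(np.float32))
    if w>h: a+=90
    # long side dir angle: side w at angle a ; long= h -> a+90
    la=(a+90)%180
    return x,y,min(w,h),max(w,h),la
E
python3 - <<'E'
from h import *
s=r.sense();print(s["time_s"],s["tcp_pos"],np.round(s["ee_rot"],3).tolist(),s["wrist_force"])
for n in("scene","side"):
    p=imaging.capture(n);save(p,n+"0.png")
    for q in("red_panel","bay","green_panel","yellow_panel"):
        for d in imaging.regions_of(q,p)[:2]:
            print(n,q,round(d["p"],2),np.round(d["centre"]),np.round(rect(p,d["mask"],0 if q=="bay" else .003),1))
E
```

```text
0.0 [0.21923273 0.58464413 0.2354345 ] [[-0.001, -0.351, -0.936], [-0.002, -0.936, 0.351], [-1.0, 0.002, -0.0]] [ 0.48519795  0.247107   -0.23986584]
scene red_panel 0.9 [202. 259.] [ 620.5 -207.8   93.6  134.6   86.6]
scene bay 0.62 [392. 291.] [437.7  64.3 142.7 180.9  93.8]
scene green_panel 0.84 [422. 380.] [605.3 206.9  95.7 133.2  78.9]
scene yellow_panel 0.69 [292. 308.] [618.   -2.   93.3 132.7  80.4]
side red_panel 0.98 [290. 163.] [ 618.3 -203.1   89.6  130.9   87. ]
side bay 0.71 [375. 349.] [435.8  68.3 138.1 178.5  93.6]
side green_panel 0.77 [232. 380.] [601.7 210.1  93.3 131.4  78.4]
side yellow_panel 0.9 [262. 248.] [615.2   1.5  92.3 134.6  79.2]
side yellow_panel 0.34 [375. 351.] [435.7  70.  137.5 177.5  93.9]
```

View pics/scene0.png

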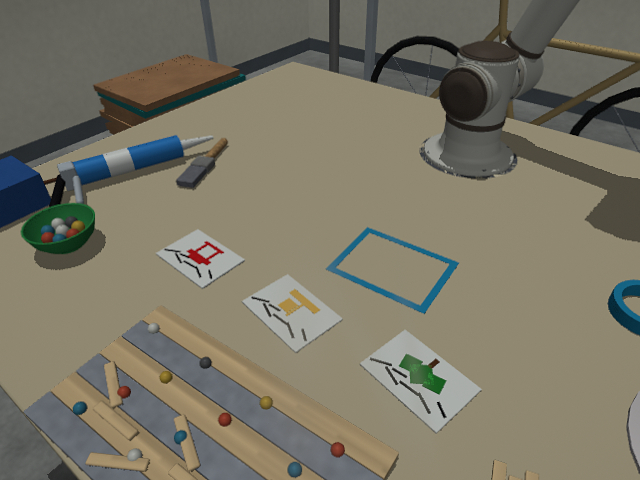

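View pics/side0.png

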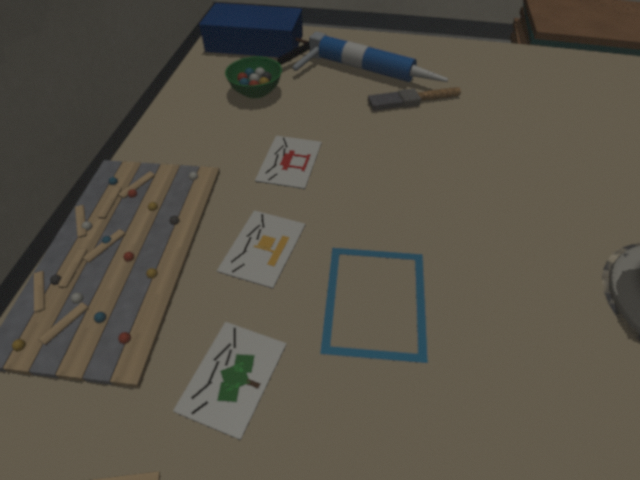

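Emit:
{"name": "apply_moves", "arguments": {"xyz": [[0, 0, 0], [0, 0, 0], [0, 0, 0], [0, 0.04, -0.02], [0, 0.04, -0.02], [0, 0.04, -0.02], [0, 0.04, -0.02], [0, 0.04, -0.02], [0, 0.04, -0.02], [0, 0.04, -0.02], [0, 0.04, -0.02], [0, 0.04, -0.02]], "twist": [-7, -7, -7, 0, 0, 0, 0, 0, 0, 0, 0, 0], "claw": [0, 0, 0, 0, 0, 0, 0, 0, 0, 0, 0, 0]}}

```text
time_s: 1.7
tcp_pos: [0.4124, 0.2221, 0.2365]
ee_rot: [[0.003, 0.035, -0.999], [0.004, -0.999, -0.035], [-1.0, -0.004, -0.004]]
wrist_force: [1.0, 0.2, 1.1]
gripper_width: 0.029
```

Emit:
{"name": "apply_moves", "arguments": {"xyz": [[0, 0.04, -0.018], [0, 0.04, -0.018], [0, 0.04, -0.018], [0, 0.04, -0.018], [0, 0.04, -0.018], [0, 0.04, -0.018], [0, 0.04, -0.018], [0, 0.04, -0.018], [0, 0.04, -0.018], [0, 0.04, -0.018], [0.02, 0.02, -0.01], [0.02, 0, 0]], "twist": [2, 0, 0, 0, 0, 0, 0, 0, 0, 0, 0, 0], "claw": [0, 0, 0, 0, 0, 0, 0, 0, 0, 0, 0, 0]}}

```text
time_s: 2.9
tcp_pos: [0.6132, -0.2223, 0.2006]
ee_rot: [[0.02, -0.006, -1.0], [0.004, -1.0, 0.006], [-1.0, -0.004, -0.02]]
wrist_force: [0.1, 0.6, -0.3]
gripper_width: 0.007
```

Run:
```python
from h import *
s=r.sense();print(s["time_s"],s["tcp_pos"],np.round(s["ee_rot"],3).tolist(),s["wrist_force"],s["joints"])
```

```text
2.9 [ 0.61323124 -0.2222552   0.20057471] [[0.02, -0.006, -1.0], [0.004, -1.0, 0.006], [-1.0, -0.004, -0.02]] [ 0.08121414  0.61877301 -0.31630343] [ -5.895888    25.62936884   0.9677936   -0.37172242 -64.24621925
  95.68457242]
```

Emit:
{"name": "apply_moves", "arguments": {"xyz": [[0.03, -0.016, -0.008], [0.03, 0, 0], [0.03, 0, 0], [0.03, 0, 0], [0.02, 0, 0], [0.015, 0, 0], [0, 0, 0]], "twist": [0, 0, 0, 0, 0, 0, 0], "claw": [0, 0, 0, 0, 0, 0, 0]}}

```text
time_s: 3.6
tcp_pos: [0.6239, -0.2078, 0.0368]
ee_rot: [[0.016, -0.011, -1.0], [0.004, -1.0, 0.011], [-1.0, -0.004, -0.016]]
wrist_force: [-0.3, 0.2, 0.0]
gripper_width: -0.001
```

Emit:
{"name": "apply_moves", "arguments": {"xyz": [[0.01, -0.002, 0.004], [0.005, 0, 0], [0.003, 0, 0], [0, 0, 0]], "twist": [0, 0, 0, 0], "claw": [0, 0, 0, 0]}}

```text
time_s: 4.0
tcp_pos: [0.6216, -0.2057, 0.02]
ee_rot: [[0.02, -0.01, -1.0], [0.003, -1.0, 0.01], [-1.0, -0.003, -0.02]]
wrist_force: [0.4, 0.6, -0.3]
gripper_width: 0.005
```

Emit:
{"name": "apply_moves", "arguments": {"xyz": [[0.002, 0, 0], [0.002, 0, 0], [0.001, 0, 0]], "twist": [0, 0, 0], "claw": [0, 0, 0]}}

```text
time_s: 4.3
tcp_pos: [0.6236, -0.2062, 0.0176]
ee_rot: [[0.025, -0.009, -1.0], [0.002, -1.0, 0.009], [-1.0, -0.002, -0.025]]
wrist_force: [-0.1, 0.5, 5.4]
gripper_width: 0.005
```

Emit:
{"name": "apply_moves", "arguments": {"xyz": [[0.002, 0, 0.005], [0.002, 0, 0.01], [0.002, 0, 0.01]], "twist": [0, 0, 0], "claw": [0, 0, 0]}}

```text
time_s: 4.6
tcp_pos: [0.6074, -0.2074, 0.0177]
ee_rot: [[0.045, -0.005, -0.999], [-0.003, -1.0, 0.005], [-0.999, 0.003, -0.045]]
wrist_force: [1.2, 0.3, 7.4]
gripper_width: 0.006
```

Emit:
{"name": "apply_moves", "arguments": {"xyz": [[0.0015, 0, 0.015], [0.0015, 0, 0.015], [0.0015, 0, 0.015], [0.0015, 0, 0.015]], "twist": [0, 0, 0, 0], "claw": [0, 0, 0, 0]}}

```text
time_s: 5.0
tcp_pos: [0.5582, -0.2091, 0.0178]
ee_rot: [[0.074, 0.001, -0.997], [-0.009, -1.0, -0.001], [-0.997, 0.009, -0.074]]
wrist_force: [0.4, -0.4, 8.2]
gripper_width: 0.01
```

Emit:
{"name": "apply_moves", "arguments": {"xyz": [[0.0, 0, 0.02], [-0.0005, 0, 0.025], [-0.0005, 0, 0.025]], "twist": [0, 0, 0], "claw": [0, 0, 0]}}

```text
time_s: 5.3
tcp_pos: [0.4939, -0.2102, 0.018]
ee_rot: [[0.092, 0.004, -0.996], [-0.013, -1.0, -0.005], [-0.996, 0.013, -0.091]]
wrist_force: [0.9, 0.0, 6.2]
gripper_width: 0.007
```

```bash
cat > look.py <<'E'
from h import *
import sys
s=r.sense();print(s["time_s"],s["tcp_pos"],np.round(s["ee_rot"],3).tolist(),s["wrist_force"])
for n in("scene","side"):
    p=imaging.capture(n);save(p,n+sys.argv[1]+".png")
    for q in("red_panel",):
        for d in imaging.regions_of(q,p)[:1]:
            print(n,q,round(d["p"],2),np.round(d["centre"]),np.round(rect(p,d["mask"],0 if q=="bay" else .003),1))
E
python3 look.py 1
```

```text
5.3 [ 0.49385    -0.21023096  0.0179797 ] [[0.092, 0.004, -0.996], [-0.013, -1.0, -0.005], [-0.996, 0.013, -0.091]] [0.92959896 0.02101445 6.17535482]
scene red_panel 0.77 [256. 225.] [ 493.4 -212.2   94.4  135.1   87.7]
side red_panel 0.7 [358. 178.] [ 487.6 -202.4   91.4  127.4   88.1]
```

Emit:
{"name": "apply_moves", "arguments": {"xyz": [[-0.001, 0, 0.025], [-0.001, 0, 0.02], [0.0005, -0.02, 0.005], [0.001, -0.03, 0], [0.001, -0.03, 0]], "twist": [0, 0, 0, 0, 0], "claw": [0, 0, 0, 0, 0]}}

```text
time_s: 6.0
tcp_pos: [0.4508, -0.1323, 0.0181]
ee_rot: [[0.113, -0.0, -0.994], [-0.016, -1.0, -0.001], [-0.993, 0.016, -0.113]]
wrist_force: [1.5, -1.3, 7.1]
gripper_width: 0.006
```

Emit:
{"name": "apply_moves", "arguments": {"xyz": [[0.0005, -0.035, 0.003], [0.0005, -0.035, 0.003], [0.0007, -0.035, 0.002], [0.0007, -0.03, 0]], "twist": [0, -1.5, -1.5, -1.5], "claw": [0, 0, 0, 0]}}

```text
time_s: 6.4
tcp_pos: [0.4487, 0.0096, 0.0183]
ee_rot: [[0.134, 0.081, -0.988], [-0.01, -0.996, -0.083], [-0.991, 0.021, -0.133]]
wrist_force: [0.7, -1.8, 7.4]
gripper_width: 0.006
```

```bash
python3 look.py 2
```

```text
6.4 [0.4486681  0.00956052 0.01825449] [[0.134, 0.081, -0.988], [-0.01, -0.996, -0.083], [-0.991, 0.021, -0.133]] [ 0.72586226 -1.79450029  7.35189173]
scene red_panel 0.86 [348. 260.] [459.8 -10.   90.4 133.   45.1]
side red_panel 0.69 [342. 262.] [477.9  16.6  73.2  92.  135.7]
```

View pics/side2.png

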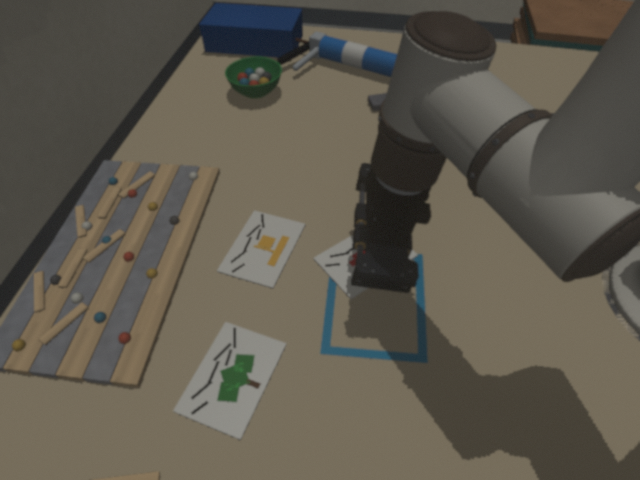

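View pics/scene2.png

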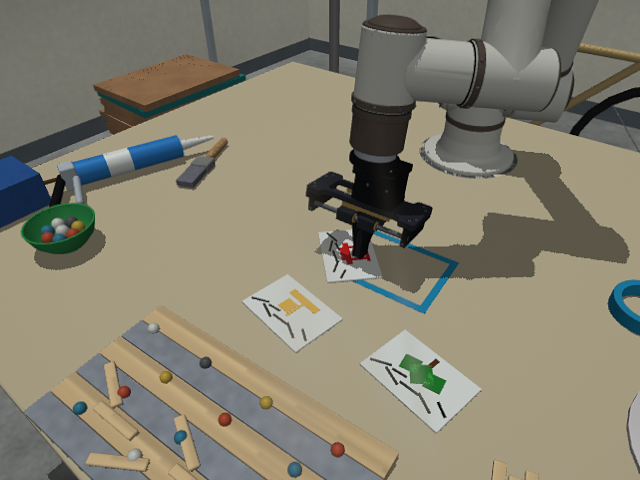

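Emit:
{"name": "apply_moves", "arguments": {"xyz": [[-0.02, 0, 0], [-0.04, 0, 0], [-0.04, 0, 0], [-0.04, 0, 0.04], [-0.04, 0, 0.04], [0, 0, 0]], "twist": [0, 0, 0, 0, 0, 0], "claw": [0, 0, 0, 0, 0, 0]}}

```text
time_s: 7.2
tcp_pos: [0.3542, 0.0049, 0.1851]
ee_rot: [[0.138, 0.081, -0.987], [-0.004, -0.997, -0.082], [-0.99, 0.015, -0.137]]
wrist_force: [0.9, -0.2, 0.9]
gripper_width: 0.003
```

```bash
python3 look.py 3
```

```text
7.2 [0.35422218 0.00489064 0.18511108] [[0.138, 0.081, -0.987], [-0.004, -0.997, -0.082], [-0.99, 0.015, -0.137]] [ 0.85049621 -0.20623321  0.86990824]
scene red_panel 0.62 [349. 254.] [458.8 -10.7  91.1 133.3  47.2]
side red_panel 0.77 [366. 258.] [456.6  -7.   92.6 131.4  47.2]
```

View pics/scene3.png

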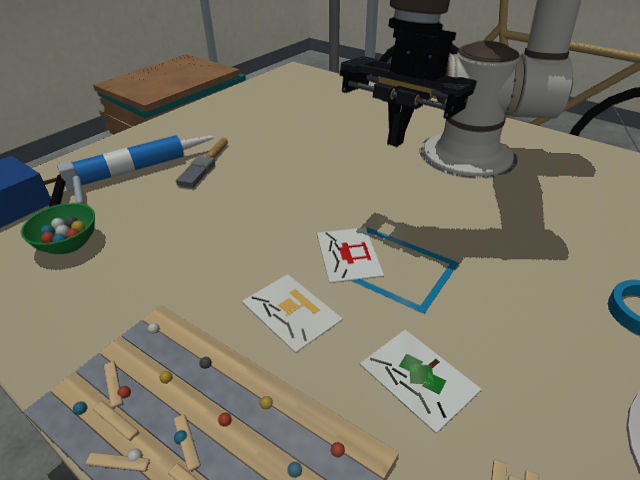

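View pics/side3.png

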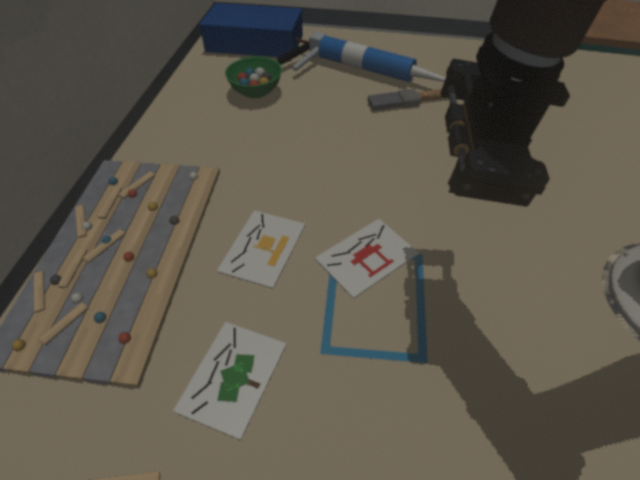

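Emit:
{"name": "apply_moves", "arguments": {"xyz": [[0, 0, -0.03], [0, 0, -0.03], [0, 0, -0.03], [0, 0, 0]], "twist": [0, 0, 0, 0], "claw": [0, 0, 0, 0]}}

```text
time_s: 7.8
tcp_pos: [0.449, 0.0114, 0.1819]
ee_rot: [[0.108, 0.079, -0.991], [-0.02, -0.996, -0.081], [-0.994, 0.029, -0.106]]
wrist_force: [-0.6, 0.5, 0.4]
gripper_width: 0.005
```

Emit:
{"name": "apply_moves", "arguments": {"xyz": [[0, 0, 0.03], [0, 0, 0.03], [0, 0, 0.03], [0, 0, 0]], "twist": [0, 0, 0, 0], "claw": [0, 0, 0, 0]}}

```text
time_s: 8.2
tcp_pos: [0.3566, 0.0017, 0.1622]
ee_rot: [[0.084, 0.072, -0.994], [-0.033, -0.997, -0.075], [-0.996, 0.039, -0.081]]
wrist_force: [-0.1, 0.1, 0.4]
gripper_width: 0.006
```

Run:
```python
from h import *
s=r.sense();print(s["time_s"],s["tcp_pos"],np.round(s["ee_rot"],3).tolist(),s["joints"])
```

```text
8.2 [0.35661099 0.00172746 0.16221647] [[0.084, 0.072, -0.994], [-0.033, -0.997, -0.075], [-0.996, 0.039, -0.081]] [ 30.53409223  -3.21448571 -45.35553703   5.76138541 -44.82334804
  59.73297324]
```

Emit:
{"name": "apply_moves", "arguments": {"xyz": [[0, 0, -0.03], [0, 0, -0.03], [0, 0, -0.03], [0, 0, 0]], "twist": [0, 0, 0, 0], "claw": [0, 0, 0, 0]}}

```text
time_s: 8.6
tcp_pos: [0.4485, 0.0076, 0.1626]
ee_rot: [[0.071, 0.074, -0.995], [-0.039, -0.996, -0.077], [-0.997, 0.044, -0.068]]
wrist_force: [-0.3, -0.3, 0.4]
gripper_width: 0.006
```

Emit:
{"name": "apply_moves", "arguments": {"xyz": [[0, 0, 0.03], [0, 0, 0.03], [0, 0, 0.03], [0, 0, 0]], "twist": [0, 0, 0, 0], "claw": [0, 0, 0, 0]}}

```text
time_s: 9.0
tcp_pos: [0.3559, -0.0013, 0.1493]
ee_rot: [[0.054, 0.069, -0.996], [-0.048, -0.996, -0.072], [-0.997, 0.051, -0.05]]
wrist_force: [0.7, -0.3, 0.2]
gripper_width: 0.006
```

Emit:
{"name": "apply_moves", "arguments": {"xyz": [[0, 0, 0], [0, 0, 0], [0, 0, 0], [0, 0, 0]], "twist": [0, 0, 0, 0], "claw": [0, 0, 0, 0]}}

```text
time_s: 9.4
tcp_pos: [0.3574, -0.001, 0.1478]
ee_rot: [[0.05, 0.069, -0.996], [-0.05, -0.996, -0.072], [-0.997, 0.053, -0.047]]
wrist_force: [-0.6, 0.0, -0.5]
gripper_width: 0.01
```

Emit:
{"name": "apply_moves", "arguments": {"xyz": [[-0.01, 0.03, -0.02], [-0.01, 0.04, -0.02], [-0.01, 0.04, -0.01], [-0.01, 0.04, 0], [-0.01, 0.04, 0.01], [-0.01, 0.04, 0.01], [0, 0.04, 0.02], [0, 0.04, 0.03], [0, 0.04, 0.03], [0, 0.04, 0.03], [0, 0, 0], [0, 0, 0]], "twist": [0, 0, 0, 0, 0, 0, 0, 0, 0, 0, 0, 0], "claw": [0, 0, 0, 0, 0, 0, 0, 0, 0, 0, 0, 0]}}

```text
time_s: 10.6
tcp_pos: [0.3124, -0.4089, 0.228]
ee_rot: [[0.055, 0.073, -0.996], [-0.055, -0.996, -0.076], [-0.997, 0.059, -0.05]]
wrist_force: [0.2, -0.2, 0.2]
gripper_width: -0.002
```

Run:
```python
from h import *
s=r.sense();print(s["time_s"],s["tcp_pos"],np.round(s["ee_rot"],3).tolist(),s["joints"])
```

```text
10.6 [ 0.312365   -0.40885577  0.22799387] [[0.055, 0.073, -0.996], [-0.055, -0.996, -0.076], [-0.997, 0.059, -0.05]] [-34.01817317   9.48037306 -18.93205888   1.01474082 -57.22596504
 127.7915223 ]
```

Emit:
{"name": "apply_moves", "arguments": {"xyz": [[0, 0.02, -0.03], [0, 0.02, -0.03], [0, 0.02, -0.03], [0, 0, 0], [0, -0.02, 0.03], [0, -0.02, 0.03], [0, -0.02, 0.03], [0, 0, 0]], "twist": [0, 0, 0, 0, 0, 0, 0, 0], "claw": [0, 0, 0, 0, 0, 0, 0, 0]}}

```text
time_s: 11.4
tcp_pos: [0.3176, -0.4018, 0.2231]
ee_rot: [[0.049, 0.086, -0.995], [-0.048, -0.995, -0.088], [-0.998, 0.053, -0.045]]
wrist_force: [0.6, -0.5, 0.7]
gripper_width: 0.002
```

Emit:
{"name": "apply_moves", "arguments": {"xyz": [[0, -0.024, 0.022], [0, -0.024, 0.022], [0, -0.024, 0.022], [0, -0.024, 0.022], [0, 0, 0], [0, 0.025, -0.02], [0, 0.025, -0.02], [0, 0.025, -0.02], [0, 0, 0], [0, -0.025, 0.02], [0, -0.025, 0.02], [0, -0.025, 0.02]], "twist": [0, 0, 0, 0, 0, 0, 0, 0, 0, 0, 0, 0], "claw": [0, 0, 0, 0, 0, 0, 0, 0, 0, 0, 0, 0]}}

```text
time_s: 12.6
tcp_pos: [0.229, -0.3096, 0.2133]
ee_rot: [[0.055, 0.105, -0.993], [-0.052, -0.993, -0.108], [-0.997, 0.058, -0.049]]
wrist_force: [-0.1, 0.3, -0.0]
gripper_width: 0.005
```

Run:
```python
from h import *
s=r.sense();print(s["time_s"],s["tcp_pos"],np.round(s["ee_rot"],3).tolist(),s["joints"])
```

```text
12.6 [ 0.22902357 -0.30963277  0.21326904] [[0.055, 0.105, -0.993], [-0.052, -0.993, -0.108], [-0.997, 0.058, -0.049]] [-28.03872936  -3.43718443 -35.34986635   1.4268662  -53.89689638
 123.33942039]
```

Emit:
{"name": "apply_moves", "arguments": {"xyz": [[0, -0.02, -0.02], [0.01, -0.03, -0.03], [0.01, -0.03, -0.03], [0.01, -0.03, -0.03], [0.01, -0.03, -0.03], [0.02, -0.03, -0.03], [0.02, -0.03, -0.03], [0.02, -0.03, -0.03], [0.02, -0.03, -0.025], [0.02, -0.03, -0.025], [0, -0.01, -0.005], [0, 0, 0]], "twist": [0, 0, 0, 0, 0, 0, 0, 0, 0, 0, 0, 0], "claw": [0, 0, 0, 0, 0, 0, 0, 0, 0, 0, 0, 0]}}

```text
time_s: 13.8
tcp_pos: [0.4982, 0.0367, 0.0699]
ee_rot: [[0.071, 0.119, -0.99], [-0.052, -0.991, -0.123], [-0.996, 0.06, -0.064]]
wrist_force: [0.2, 0.3, 0.4]
gripper_width: 0.007
```

```bash
cat > to.py <<'E'
from h import *
import sys
s=r.sense();g=np.array(eval(sys.argv[1]));R=np.array(s["ee_rot"])
tip=np.array(s["tcp_pos"])+.014*R[:,0]
print("t",s["time_s"],"tip",tip.round(4),"move",(R.T@(g-tip)).round(4),R.round(3).tolist(),np.round(s["joints"],1),np.round(s["wrist_force"],1))
E
python3 to.py "[.485,.012,.003]"
```

```text
t 13.8 tip [0.4992 0.0359 0.0559] move [0.053  0.0189 0.0204] [[0.071, 0.119, -0.99], [-0.052, -0.991, -0.123], [-0.996, 0.06, -0.064]] [ 25.4  19.8 -34.9   8.1 -33.2  64.9] [0.2 0.3 0.4]
```

Emit:
{"name": "apply_moves", "arguments": {"xyz": [[0.015, 0.009, 0.01], [0.015, 0.009, 0.01], [0.01, 0, 0], [0.007, 0, 0], [0, 0, 0]], "twist": [0, 0, 0, 0, 0], "claw": [0, 0, 0, 0, 0]}}

```text
time_s: 14.3
tcp_pos: [0.4818, 0.0122, 0.0249]
ee_rot: [[0.075, 0.119, -0.99], [-0.05, -0.991, -0.123], [-0.996, 0.059, -0.068]]
wrist_force: [0.4, -0.3, -0.3]
gripper_width: 0.001
```

```bash
python3 to.py "[.485,.012,.003]"
```

```text
t 14.3 tip [0.4828 0.0115 0.011 ] move [ 0.0081 -0.0007 -0.0017] [[0.075, 0.119, -0.99], [-0.05, -0.991, -0.123], [-0.996, 0.059, -0.068]] [ 23.3  22.9 -40.8  10.7 -23.9  64. ] [ 0.4 -0.3 -0.3]
```

Run:
```python
import numpy as np
from scipy.optimize import least_squares
D=[([84.259,22.042,.453],[.21923,.58464,.23543],[-.001,-.002,-1]),
([-5.896,25.629,.968],[.6132,-.22226,.20057],[.02,.004,-1]),
([30.534,-3.2145,-45.3555],[.35661,.00173,.16222],[.084,-.033,-.996]),
([-34.018,9.480,-18.932],[.312365,-.408856,.228],[.055,-.055,-.997]),
([-28.039,-3.437,-35.350],[.229,-.3096,.2133],[.055,-.052,-.997]),
([25.4,19.8,-34.9],[.4982,.0367,.0699],[.071,-.052,-.996]),
([23.3,22.9,-40.8],[.4818,.0122,.0249],[.075,-.05,-.996])]
def wr(q,p):
    a,dy,h,L2,L3,L4=p
    j1,j2,j3=np.radians(q);f=j2-j3
    x=a+L2*np.sin(j2)+L3*np.cos(f)+L4*np.sin(f);z=h+L2*np.cos(j2)-L3*np.sin(f)+L4*np.cos(f)
    c,s=np.cos(j1),np.sin(j1)
    return np.array([c*x-s*dy,s*x+c*dy,z])
def res(P): return np.concatenate([wr(q,P[:6])+P[6]*np.array(t)-np.array(x) for q,x,t in D])
b=least_squares(res,[0,-.15,.35,.35,.35,0,.2])
print(b.x.round(3),np.abs(b.fun).max())
P=b.x
def ik(x,tl):
    t=np.array(tl,float);t/=np.linalg.norm(t)
    s=least_squares(lambda q:wr(np.degrees(q),P[:6])+P[6]*t-np.array(x),np.radians([20,20,-35]))
    q=np.degrees(s.x);j1=np.radians(q[0])
    return q.round(1),round(90-q[1]+q[2],1),np.abs(s.fun).max().round(4)
for x in([.4818,.0122,.0249],[.48,.01,.017],[.45,.05,.017],[.437,.066,.017],[.437,-.2,.017],[.437,0,.017],[.437,0,.05],[.62,-.2,.017]):
    print(x,ik(x,[0,0,-1]),ik(x,[.07,-.05,-1]),ik(x,[-.1,-0.05,-1]))
```

```text
[ 0.034 -0.16   0.104  0.565  0.379  0.013  0.266] 0.002909581513962617
[0.4818, 0.0122, 0.0249] (array([ 20.8,  24.2, -38. ]), np.float64(27.8), np.float64(0.0)) (array([ 23.3,  23.1, -40.7]), np.float64(26.2), np.float64(0.0)) (array([ 21.2,  26.2, -34.1]), np.float64(29.8), np.float64(0.0))
[0.48, 0.01, 0.017] (array([ 20.7,  25. , -38.7]), np.float64(26.3), np.float64(0.0)) (array([ 23.1,  23.9, -41.5]), np.float64(24.6), np.float64(0.0)) (array([ 21. ,  26.9, -34.8]), np.float64(28.3), np.float64(0.0))
[0.45, 0.05, 0.017] (array([ 27. ,  23.2, -42.8]), np.float64(24.0), np.float64(0.0)) (array([ 29.9,  22.3, -45.3]), np.float64(22.4), np.float64(0.0)) (array([ 27. ,  25.2, -38.7]), np.float64(26.1), np.float64(0.0))
[0.437, 0.066, 0.017] (array([ 29.8,  22.6, -44.3]), np.float64(23.1), np.float64(0.0)) (array([ 32.8,  21.7, -46.8]), np.float64(21.6), np.float64(0.0)) (array([ 29.6,  24.5, -40.3]), np.float64(25.2), np.float64(0.0))
[0.437, -0.2, 0.017] (array([ -5.1,  25. , -38.7]), np.float64(26.4), np.float64(0.0)) (array([ -3.6,  23.7, -42. ]), np.float64(24.3), np.float64(0.0)) (array([ -3.3,  26.4, -35.9]), np.float64(27.7), np.float64(0.0))
[0.437, 0, 0.017] (array([ 21.5,  22.2, -45.1]), np.float64(22.7), np.float64(0.0)) (array([ 24.3,  21.2, -47.8]), np.float64(20.9), np.float64(0.0)) (array([ 21.8,  24.1, -41.3]), np.float64(24.6), np.float64(0.0))
[0.437, 0, 0.05] (array([ 21.5,  18.3, -42.8]), np.float64(29.0), np.float64(0.0)) (array([ 24.3,  17. , -45.4]), np.float64(27.6), np.float64(0.0)) (array([ 21.8,  20.4, -39.1]), np.float64(30.5), np.float64(0.0))
[0.62, -0.2, 0.017] (array([ -3.7,  36.6, -12. ]), np.float64(41.4), np.float64(0.0)) (array([ -2.5,  35.1, -15.7]), np.float64(39.3), np.float64(0.0)) (array([-2.4, 38.3, -8.5]), np.float64(43.3), np.float64(0.0))
```

Emit:
{"name": "apply_moves", "arguments": {"xyz": [[0.004, 0, 0], [0.003, 0, 0], [0.002, 0, 0], [0.002, 0, 0]], "twist": [0, 0, 0, 0], "claw": [0, 0, 0, 0]}}

```text
time_s: 14.7
tcp_pos: [0.4861, 0.0123, 0.0177]
ee_rot: [[0.084, 0.12, -0.989], [-0.048, -0.991, -0.125], [-0.995, 0.058, -0.077]]
wrist_force: [-2.6, -0.6, 20.3]
gripper_width: 0.008
```

```bash
python3 to.py "[.435,.1,.003]"
```

```text
t 14.7 tip [0.4873 0.0117 0.0037] move [-0.0078 -0.0939  0.0408] [[0.084, 0.12, -0.989], [-0.048, -0.991, -0.125], [-0.995, 0.058, -0.077]] [ 23.   23.8 -41.3  11.8 -22.   63.2] [-2.6 -0.6 20.3]
```

Emit:
{"name": "apply_moves", "arguments": {"xyz": [[0, -0.005, 0.002], [0.0005, -0.008, 0.004], [0.0005, -0.008, 0.004]], "twist": [-4, -4.5, -4.5], "claw": [0, 0, 0]}}

```text
time_s: 15.0
tcp_pos: [0.477, 0.0325, 0.0179]
ee_rot: [[0.094, 0.347, -0.933], [-0.044, -0.935, -0.352], [-0.995, 0.074, -0.073]]
wrist_force: [0.4, -1.3, 9.4]
gripper_width: 0.004
```

```bash
python3 to.py "[.435,.1,.003]"; python3 look.py 4
```

```text
t 15.0 tip [0.4783 0.0319 0.004 ] move [-0.0061 -0.0788  0.0165] [[0.094, 0.347, -0.933], [-0.044, -0.935, -0.352], [-0.995, 0.074, -0.073]] [ 25.9  23.1 -43.3  13.4 -20.4  72.2] [ 0.4 -1.3  9.4]
15.0 [0.47701318 0.03250016 0.01792201] [[0.094, 0.347, -0.933], [-0.044, -0.935, -0.352], [-0.995, 0.074, -0.073]] [ 0.4373594  -1.34660152  9.44011032]
scene red_panel 0.83 [352. 264.] [456.7   3.6  89.7 132.3  56.9]
side red_panel 0.71 [339. 271.] [498.4  38.9  34.1  52.7 147. ]
```

View pics/scene4.png

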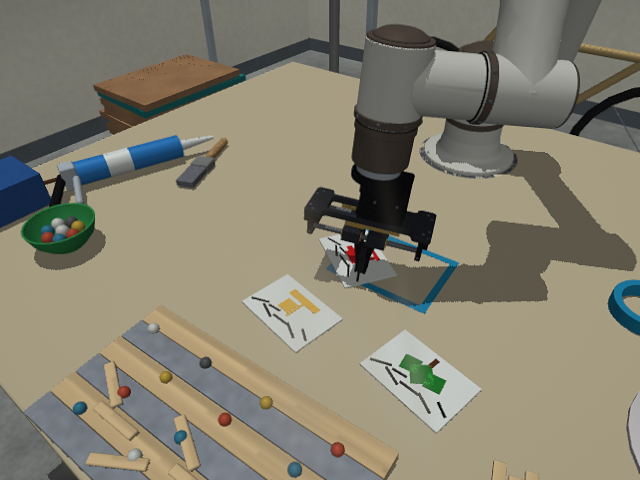

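Emit:
{"name": "apply_moves", "arguments": {"xyz": [[0.0002, -0.0115, 0.0022], [0.0002, -0.0115, 0.001], [0.0003, -0.0115, 0]], "twist": [-6, -6, -6], "claw": [0, 0, 0]}}

```text
time_s: 15.5
tcp_pos: [0.4637, 0.0649, 0.018]
ee_rot: [[0.105, 0.625, -0.774], [-0.039, -0.775, -0.631], [-0.994, 0.097, -0.057]]
wrist_force: [1.0, -0.5, 7.9]
gripper_width: 0.008
```

```bash
python3 to.py "[.435,.1,.003]"; python3 look.py 5
```

```text
t 15.5 tip [0.4652 0.0643 0.0041] move [-0.0035 -0.0466  0.0009] [[0.105, 0.625, -0.774], [-0.039, -0.775, -0.631], [-0.994, 0.097, -0.057]] [ 30.5  22.2 -45.8  15.9 -18.5  83.7] [ 1.  -0.5  7.9]
15.5 [0.46368924 0.06485897 0.01796422] [[0.105, 0.625, -0.774], [-0.039, -0.775, -0.631], [-0.994, 0.097, -0.057]] [ 1.02994552 -0.52403587  7.93609176]
scene red_panel 0.75 [432. 284.] [436.9 117.9  74.1 138.2   3.8]
side red_panel 0.82 [343. 303.] [465.   69.3  56.3  82.5 162.6]
```

Emit:
{"name": "apply_moves", "arguments": {"xyz": [[0, -0.0115, 0], [0, -0.0115, -0.001], [0, -0.0115, -0.002], [0.0005, -0.004, 0]], "twist": [-5, -5, -5, -3], "claw": [0, 0, 0, 0]}}

```text
time_s: 16.1
tcp_pos: [0.4442, 0.099, 0.018]
ee_rot: [[0.118, 0.838, -0.533], [-0.031, -0.533, -0.846], [-0.993, 0.116, -0.036]]
wrist_force: [-0.6, -0.8, 4.3]
gripper_width: 0.008
```

```bash
python3 to.py "[.435,.1,.003]"
```

```text
t 16.1 tip [0.4459 0.0986 0.0041] move [-0.0002 -0.01    0.0046] [[0.118, 0.838, -0.533], [-0.031, -0.533, -0.846], [-0.993, 0.116, -0.036]] [ 35.6  21.1 -49.3  20.  -16.   93.1] [-0.6 -0.8  4.3]
```

Emit:
{"name": "apply_moves", "arguments": {"xyz": [[-0.02, 0, 0], [-0.04, 0, 0], [-0.04, 0, 0], [-0.04, -0.01, 0.04], [-0.03, -0.01, 0.04], [0, 0, 0]], "twist": [0, 0, 0, 0, 0, 0], "claw": [0, 0, 0, 0, 0, 0]}}

```text
time_s: 16.7
tcp_pos: [0.3689, 0.0523, 0.1839]
ee_rot: [[0.12, 0.841, -0.527], [-0.028, -0.528, -0.849], [-0.992, 0.117, -0.04]]
wrist_force: [0.4, 1.0, 0.4]
gripper_width: 0.007
```

```bash
python3 look.py 6;python3 to.py "[.437,.067,.05]"
```

```text
16.7 [0.36890359 0.0523195  0.18385629] [[0.12, 0.841, -0.527], [-0.028, -0.528, -0.849], [-0.992, 0.117, -0.04]] [0.36471291 0.96548528 0.37252147]
scene red_panel 0.79 [394. 265.] [440.5  61.1  93.9 132.5  90.2]
side red_panel 0.57 [375. 304.] [437.7  64.8  91.7 134.5  90.5]
t 16.9 tip [0.3724 0.0534 0.1659] move [ 0.122  0.034 -0.042] [[0.113, 0.842, -0.527], [-0.034, -0.527, -0.849], [-0.993, 0.114, -0.031]] [ 38.1  -3.3 -43.2   7.7 -46.4 104.8] [ 0.6 -0.6  0.4]
```

View pics/side6.png

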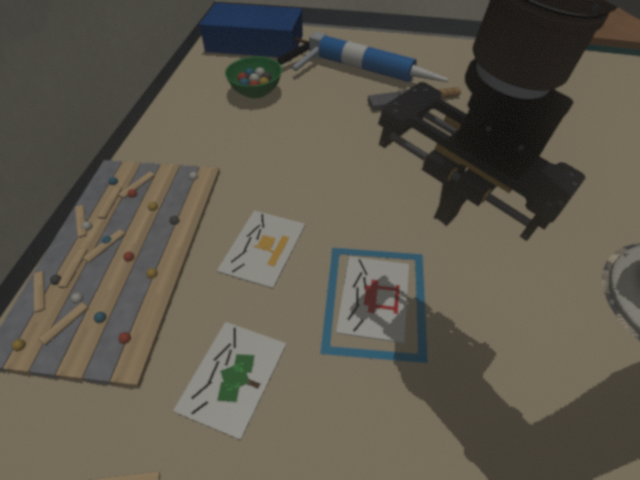

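View pics/scene6.png

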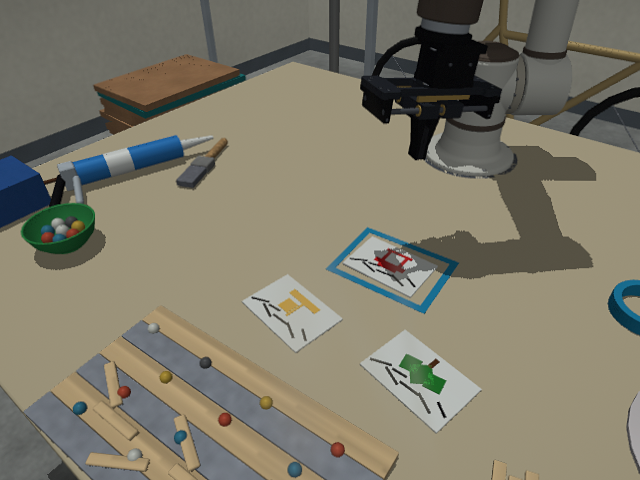

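```bash
python3 -c "
from h import *
print(job.finish_job())"
```

```text
the job is handed in; nothing more can be done
None
```

The red pavilion panel is in the tape frame, and I have handed the job in. No verdict was reported.

**Moves:** I pressed closed fingertips on the panel, drew it about 0.18 m towards the robot, then dragged it sideways.

**What went wrong:**
- During the sideways drag the panel swung to about 47° instead of 88°. The tool had picked up a tilt of about 7.5°, which was probably the cause.
- I lifted the fingers and cut the tilt to about 5°. I then pressed again towards one end of the panel and dragged while twisting, which turned it back and brought it in.
- That second press briefly reached about 20 N, above the suggested 5 to 15 N. Later readings were 4 to 9 N.
- The tool was tilted again by about 7° at the end, but it was clear of the table by then.

**Last checks, at about 17 s with the arm lifted clear:**

| Check | Result | Limit |
|---|---|---|
| Distance between panel and frame centres | about 4 mm (both cameras) | 18 mm |
| Angle between their long sides | about 3.5° | 12° |

Both pictures show the panel wholly inside the tape. By eye, the yellow and green panels are where they were; I did not re-measure them. The one bad measurement came mid-drag, when the gripper blocked the view and the two cameras disagreed. I ignored that reading.

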